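Check the chilled praline plate with a surface thermometer

TASK

Check the temperature of the sloping chilled praline plate: first lift the small white cup of pralines off the yellow check spot and stand it in the middle of the round wooden board, without spilling any. Then take the surface thermometer from its stand and hold its copper foot wholly on the check spot, square to the sloping plate, pressing lightly so that the sprung foot is pushed in part of its travel but not to the stop. The job finishes while the thermometer is still held there in the gripper; leave the jar and the tin where they are.

Things in the scene. Friction and masses are not known exactly. Their poses are not given: they have to be found in the camera images.
- display: Chilled praline display, fixed: stainless wedge 290 mm (its x) by 350 mm (its y). Origin under its centre on the counter, z up. Its black granite plate, 265 x 325 mm, slopes down to its +x at 12 degrees: centre 82 mm above the counter, high edge (-x) 110, low edge (+x) 54, with a lip 9 mm proud there. A fixed gold tray of pralines covers the plate from y = +69 mm to the +y end, 22 mm above it.
- spot: Check spot: flat yellow sticker 30 mm across with a white 18 mm middle, stuck on the sloping plate on its level middle line, up to 95 mm to the -y side of the plate's centre. The cup hides it at the start. Origin at its centre on the plate's surface; z is the plate's normal (12 degrees off vertical), x points down the slope, y is level.
- cup: Small white porcelain cup, loose, about 140 g, no handle: outside 60 mm across (55 at the foot), 50 mm high, wall 3.5 mm, inner floor 5 mm up. It starts on the sloping plate over the check spot (its centre within 9 mm of it), square to the plate, so leaning 12 degrees. Origin at the centre of its underside, z up along its axis.
- cup_mid (a point): The point on the cup's axis 25 mm above its underside: the middle of the cup.
- praline0: Dark chocolate praline, loose in the cup: a dome 18 mm across and 16 mm high, 12 g. Origin at the centre of its underside.
- praline1: Milk chocolate praline, the same size, loose in the cup.
- praline2: Ivory praline, the same size, loose in the cup.
- board: The round light-wood serving board, fixed to the counter, to the left or to the right of the display: 120 mm across, top 12 mm above the counter. Origin at the centre of its underside on the counter.
- stand: Thermometer's bench stand, fixed, on the other side of the display from the board: grey foot 90 x 90 x 10 mm, upright square post 40 x 40 mm, top 106 mm above the counter; its upper 16 mm (black, 26.4 mm inside) takes the handle's lower end, below is a 17 mm square shaft for stem and foot. Origin at the centre of its underside.
- probe: Surface thermometer, loose, about 120 g, upright in the stand; draw it straight up. White handle 24 x 24 mm, 92 mm long plus a 4 mm blue cap; below it a 6.4 mm steel stem and the sprung copper foot. Origin at the centre of the handle's lower end (90 mm above the counter in the stand), z up along the tool, x and y square to the handle's faces. The handle is clear of the post from 106 to 182 mm.
- foot_face (a point): The centre of the contact face of the copper foot (a flat disc 14 mm across, 5 mm thick), on the tool's axis, 76 mm below the probe's origin when the foot is fully out. The foot slides along the axis with joint foot.
- foot (a joint): How far the sprung foot is pushed in towards the handle, in m: 0 fully out, 0.010 at the stop. The spring starts to give at 1 N and adds 0.5 N per mm (6 N at the stop).
- jar: A closed sweets jar with a red cap, 76 mm across and 115 mm high, loose on the counter; to be left alone. Origin under its centre.
- tin: A red biscuit tin with a gold lid, 87 mm across and 86 mm high, loose on the counter; to be left alone. Origin under its centre.
Mind the look-alikes: they are no part of the job. Leave any green look-alike of the stand alone.

How it is judged:
On the way, in this order (a step that is already met when the one before it is completed fails the run):
1. the cup of pralines stands released on the round board (horizontal distance between cup and board below 0.03 m and height (world z) of cup below 0.016 m and angle between cup's own z axis and vertical below 0.1 rad and contact force between the fingers and cup below 0.1 N and linear speed of cup below 0.03 m/s), for 0.2 s.
2. the thermometer has been drawn out of its stand, held in the fingers (z of foot_face in the frame of stand above 0.106 m and contact force between the fingers and probe above 2 N), for 0.1 s.
3. the foot is pressed lightly on the check spot, square to the plate (distance between foot_face and spot below 0.008 m and angle between the z axis of probe and the z axis of spot, either way round below 0.12 rad and value of joint foot between 0.001 and 0.009 m and contact force between probe and display above 1 N), for 0.2 s.
At the end, for the whole second after the job is handed in: Thermometer held still in the gripper, foot centre within 8 mm of the spot centre, axis within 7 degrees of the plate's normal, foot pushed in 1 to 9 mm of 10 (1 to 8 N); cup upright on the board, centre within 30 mm of the board's, all three pralines in it (all of step 3 and contact force between probe and display below 8 N and contact force between the fingers and probe above 2 N and linear speed of probe below 0.02 m/s and horizontal distance between cup and board below 0.03 m and height (world z) of cup below 0.016 m and angle between cup's own z axis and vertical below 0.1 rad and distance between each of praline0, praline1, praline2 and cup_mid below 0.045 m); the arm keeps its last pose, push and grip.
It fails at once if a praline is spilled out of the cup (distance between any of praline0, praline1, praline2 and cup_mid above 0.055 m).
It fails at once if the cup is dropped onto the board from more than about 15 mm (horizontal distance between cup and board below 0.06 m and height (world z) of cup above 0.027 m and contact force between the fingers and cup below 0.02 N).
It fails at once if the thermometer is pressed hard on the display (over 15 N) (contact force between probe and display above 15 N).
It fails at once if the jar or the tin is shifted by more than 30 mm (distance of any of jar, tin from where it was at the start of the episode above 0.03 m).
It also fails if it takes over 58 s, if anything falls off the work surface, if the arm or the gripper's body presses on something with over 40 N, if the wrist force passes 120 N, or if a joint passes its speed limit or range.

ROBOT

A 6-joint arm with a two-finger parallel gripper is mounted at the origin on the work surface. World frame = base frame: x ahead of the robot, y to its left, z up, the work surface at z = 0. Lengths are in m, angles in rad, forces in N, time in s.
With the tool pointing down it reaches from about 0.35 to 0.775 m from the base axis. Payload 5.5 kg.
Tool frame: the origin (TCP) lies at the very end of the fingers, on their centre line; the grasp point (between the pads) lies env.hold_point_z behind it (env.hold_point_z is the distance from the TCP to the grasp point, in m); z points along the fingers, y is the line along which they close (so a half turn about z gives the same grasp; the last joint's range is limited). The gripper opens to 85 mm and grips with 20 to 120 N. Pads are 22 mm wide; open, the fingers measure 114 mm over their backs; the gripper's body (76 mm by 85 mm) begins 54 mm behind the grasp point. The pads swing forward as they close: fully open they stand 13 mm farther back than shut.
Start: joints at [1.03, 0.313, 0.046, 1.304, 0, 1.431], TCP at [0.224, 0.529, 0.231] pointing down, gripper open.
Joint ranges: [-2.76, 2.76], [-0.86, 1.69], [-1.03, 1.26], [-2.2, 2.34], [-1.47, 1.5], [-3.14, 3.14]. Speed limits (rad/s): [2.57, 2.57, 3.14, 3.14, 3.14, 3.14].

INTERFACE

Orientations are given as a unit quaternion [w, x, y, z].
In Python, from workcell import env gives the robot as it stands.
- The arm moves only by the tool carry_out, never from a script. Its argument "steps" is a list of rows, each a list of 3 entries, a list of its own where there are three numbers: the turn, a rotation vector about the tool's x, y, z in degrees, then the shift along the tool's x, y, z in cm, then the closure in counts, from 0 (fully open) to 255 (shut). A call has exactly 8 rows; each row is the pose to reach, as a shift and turn from the pose commanded when the call began, along the tool's axes at that moment; what a row does not reach only later rows make up. A row lasts 1/8 s, in which the tool goes at most 62.5 mm and 10.7 degrees, less where a joint would pass 70% of its speed; a pose out of reach is approached as far as the arm can. A call with a gripper value outside its range is refused whole. The fingers move at their own pace and stop on an object; "force" is the grip in N (left out, the last holds). Time passes only in rows, so rows that repeat a pose let the fingers close, or fill a call up. It gives the time, the measured TCP pose, the force, the opening and the grip force at its end, in the units of the state.
- env.get_state(): the state, without advancing time (a new reading comes with each control period).
- env.read_camera(name): name is "scene" or "top" or "wrist"; returns (picture, depth): 384x512x3 uint8, red, green, blue; 384x512 float32, m along the optical axis (not along the pixel's ray), 0 where there is no reading.
- env.get_calibration(name): a dict with "fx", "fy", "cx", "cy" (pixels), "D" ([k1, k2, p1, p2, k3] as OpenCV has them; the pictures are not rectified), "origin" and "orientation" of the camera in the world. Camera axes: x right, y up, looking along -z (the intrinsics and any distortion apply to the point x, -y, -z); pixel columns grow to the right and rows downward; lengths in m; the calibration is good to about 2 mm. A picture is of the moment at which its call begins: read the wrist's pose just before it. get_calibration takes no time and is no camera call; for the wrist camera it gives the pose at the moment of the call.
- env.hand_in(): hands the job in; it is judged then, once.
The state is a dict: "clock": time; "joint_pos": joint angles; "qvel": joint speeds; "tau": joint torques, N m; "tcp_pos": TCP position; "orientation": TCP orientation; "wrist_force": force on the tool from outside, world axes, zero at the start; "ft_torque": the same for the moment, N m; "finger_gap": finger opening in m; "grip_force": force on a finger pad.
Only numpy, scipy, OpenCV 4.12 (cv2) and the standard library are available. Lean on these libraries where they do the work, as an engineer would, in place of code of your own. Each camera call takes 0.05 s, during which the arm holds its last target. There are 200 camera calls.

## Working session

There is one attempt and no reset: what is moved stays moved. The work goes in short steps, Python scripts to look and compute and a tool call to move; the robot and the scene stay as the last step left them, time stands still between calls to the robot, and variables do not carry over. Pictures are saved under pics/ and viewed, at most 10 in all, crops included, and the job is handed in when it is done.

Besides the shell and the picture viewer there is one more tool, called after "Emit:" as name(argument=value, ...) on one line, values as JSON. carry_out: Moves the arm, as the interface text tells. Its arguments: {"type":"object","properties":{"steps":{"type":"array","items":{"type":"array"}},"force":{"type":"number"}},"required":["steps"]}

```bash
mkdir -p pics; ls
python3 - <<'E'
from workcell import env
import cv2,numpy as np
s=env.get_state();print({k:np.round(v,3).tolist() for k,v in s.items()},env.hold_point_z)
for n in("scene","top"):
    p,d=env.read_camera(n);np.savez(f"{n}0.npz",p=p,d=d)
    cv2.imwrite(f"pics/{n}0.png",p[:,:,::-1]);c=env.get_calibration(n);print(n,c)
E
```

```text
pics
{'clock': 0.0, 'joint_pos': [1.03, 0.314, 0.045, 1.304, -0.0, 1.431], 'qvel': [0.001, -0.001, -0.001, 0.0, -0.001, 0.001], 'tau': [0.001, -48.063, 29.853, 0.019, -0.0, 0.0], 'tcp_pos': [0.224, 0.529, 0.23], 'orientation': [-0.0, 0.199, 0.98, -0.001], 'wrist_force': [0.28, -0.361, 0.753], 'ft_torque': [-0.025, -0.021, -0.005], 'grip_force': 0.0, 'finger_gap': 0.086} 0.0187
scene {'fx': 440.4476083611875, 'fy': 440.4476083611875, 'cx': 254.89951085076973, 'cy': 194.61578229539023, 'D': array([-0.08764879,  0.        ,  0.        ,  0.        ,  0.        ]), 'origin': array([ 1.31600128, -0.25190525,  1.01819601]), 'orientation': array([0.74964475, 0.28759579, 0.22406884, 0.55237177])}
top {'fx': 348.187319888797, 'fy': 348.187319888797, 'cx': 256.64124652014533, 'cy': 194.93481907884072, 'D': array([-0.02165338,  0.        ,  0.        ,  0.        ,  0.        ]), 'origin': array([ 0.45664361, -0.04116924,  1.05742089]), 'orientation': array([-0.70367852, -0.01117853,  0.0237347 ,  0.71003397])}
```

View pics/scene0.png

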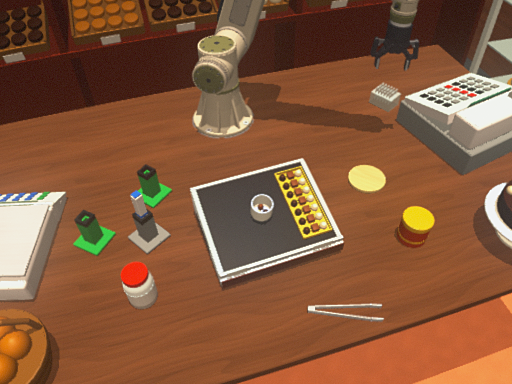

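View pics/top0.png

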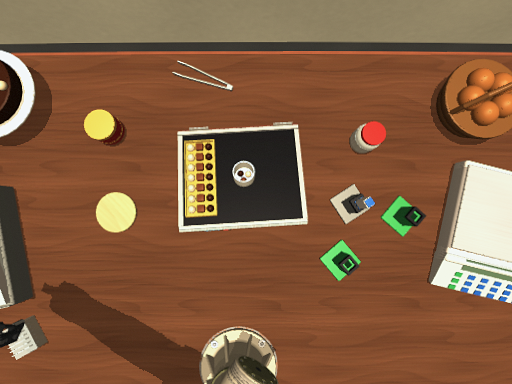

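Scene view: cup (262,208), board (366,179), grey stand with white/blue thermometer (148,228), green look-alikes at (95,232) and (150,185), jar (139,285), tin (416,226). Top view: cup (243,173), board (116,212), grey stand (353,203) with its blue cap at (369,203), green look-alikes (403,216) and (342,261). The grey stand holding the blue-capped handle fits the description. I'll measure and confirm it in an enlarged crop.

```bash
cat > h.py <<'E'
import numpy as np, cv2
from scipy.spatial.transform import Rotation as R
from workcell import env
def cal(n):
    c=env.get_calibration(n); q=np.array(c["orientation"])
    return np.array([[c["fx"],0,c["cx"]],[0,c["fy"],c["cy"]],[0,0,1]]),np.array(c["D"]),np.array(c["origin"]),R.from_quat(q[[1,2,3,0]]).as_matrix()
def rays(c,uv):
    K,D,o,M=c
    n=cv2.undistortPoints(np.asarray(uv,float).reshape(-1,1,2),K,D)[:,0]
    return np.c_[n[:,0],-n[:,1],-np.ones(len(n))]@M.T
def on_z(c,uv,z):
    r=rays(c,uv); return c[2]+r*((z-c[2][2])/r[:,2])[:,None]
def cloud(c,d):
    v,u=np.indices(d.shape); r=rays(c,np.c_[u.ravel(),v.ravel()])
    return (c[2]+r*d.ravel()[:,None]).reshape(*d.shape,3)
def tcp():
    s=env.get_state();q=np.array(s["orientation"]);return np.array(s["tcp_pos"]),R.from_quat(q[[1,2,3,0]])
E
python3 - <<'E'
from h import *
c=cal("top");f=np.load("top0.npz");p,d=f["p"],f["d"];P=cloud(c,d);hsv=cv2.cvtColor(p,cv2.COLOR_RGB2HSV)
def box(m,x0,x1,y0,y1):
    k=np.zeros_like(m);k[y0:y1,x0:x1]=m[y0:y1,x0:x1];return k
V=hsv[:,:,2];H=hsv[:,:,0];S=hsv[:,:,1]
# board
m=box((H>20)&(H<35)&(S>60)&(V>170),85,150,180,245)
ct=max(cv2.findContours(m.astype('u1'),0,1)[0],key=cv2.contourArea);e=cv2.fitEllipse(ct)
print("board",on_z(c,[e[0]],.012).round(4),e, "z",np.median(P[m][:,2]))
# plate
m=box((V<60),216,304,132,222);X=P[m];X=X[(X[:,2]>.04)&(X[:,2]<.125)]
A=np.c_[X[:,:2],np.ones(len(X))];
for _ in range(4):
    w=np.linalg.lstsq(A,X[:,2],rcond=None)[0];k=abs(A@w-X[:,2])<.004;A,X=A[k],X[k]
n=np.array([-w[0],-w[1],1]);n/=np.linalg.norm(n);print("plate",w,n,np.degrees(np.arccos(n[2])),"yaw",np.degrees(np.arctan2(n[1],n[0])),len(X))
# cup rim
Q=P[140:205,220:270].reshape(-1,3);h=Q@n-(np.array([0,0,w[2]])@n)
T=Q[(h>.044)&(h<.058)&(np.linalg.norm(Q[:,:2]-on_z(c,[[243,173]],.13)[0,:2],axis=1)<.05)]
(cc,r)=cv2.minEnclosingCircle(T[:,:2].astype('f4'));print("rim",cc,r,len(T),T.mean(0),np.median(h[(h>.04)&(h<.07)]))
# probe cap
Q=P[185:225,345:395].reshape(-1,3);T=Q[(Q[:,2]>.178)&(Q[:,2]<.2)];print("cap",cv2.minAreaRect(T[:,:2].astype('f4')*1000),len(T),np.median(T[:,2]))
m=box((H>95)&(H<125)&(S>80),345,395,185,225);mm=cv2.findContours(m.astype('u1'),0,1)[0];ct=max(mm,key=cv2.contourArea)[:,0]
print("capblue",cv2.minAreaRect((on_z(c,ct,.186)[:,:2]*1000).astype('f4')))
# stand foot
Q=P[175:235,320:385].reshape(-1,3);k=(abs(Q[:,2]-.01)<.0045)&(S[175:235,320:385].ravel()<70)
print("standfoot",cv2.minAreaRect(Q[k][:,:2].astype('f4')*1000),k.sum())
# green posts tops, jar, tin
for nm,b in dict(g1=(320,365,235,285),g2=(380,430,190,240),jar=(345,390,115,160),tin=(80,130,100,150)).items():
    Q=P[b[2]:b[3],b[0]:b[1]].reshape(-1,3);T=Q[Q[:,2]>(.07)];print(nm,cv2.minAreaRect(T[:,:2].astype('f4')*1000),T[:,2].max())
i=np.hstack([cv2.resize(p[180:240,320:400],None,fx=5,fy=5,interpolation=2),cv2.resize(p[140:200,205:285],None,fx=5,fy=5,interpolation=2)])
cv2.imwrite("pics/crop1.png",i[:,:,::-1])
E
```

```text
board [[0.4615 0.3625 0.012 ]] ((115.4607162475586, 211.77304077148438), (38.80614471435547, 39.43589401245117), 37.91183090209961) z 0.012928055075895228
plate [-0.21211119 -0.01145087  0.20205929] [0.20748181 0.01120095 0.97817475] 11.992516734881216 yaw 3.0901259671787202 6543
rim (0.5666099786758423, -0.022317850962281227) 0.02985743246972561 105 [ 0.56690731 -0.02220357  0.13241354] 0.04915721434575966
cap ((479.91070556640625, -340.0169982910156), (24.27675437927246, 22.352907180786133), 30.952383041381836) 92 0.186144157382171
capblue ((479.4546203613281, -341.0715026855469), (18.842334747314453, 19.889400482177734), 32.78144073486328)
standfoot ((479.5885009765625, -340.5712585449219), (89.2044906616211, 89.70967102050781), 32.16592788696289) 490
g1 ((388.14251708984375, -191.26516723632812), (326.2274475097656, 49.60219955444336), 56.82341384887695) 1.057420893280167
g2 ((461.80169677734375, -283.2295227050781), (481.2293395996094, 53.82897186279297), 84.83832550048828) 1.057420893280167
jar ((588.0350952148438, -218.3826904296875), (74.26245880126953, 434.923583984375), 26.864669799804688) 1.057420893280167
tin ((610.9783325195312, 182.07708740234375), (536.15576171875, 84.86801147460938), 64.31749725341797) 1.057420893280167
```

View pics/crop1.png

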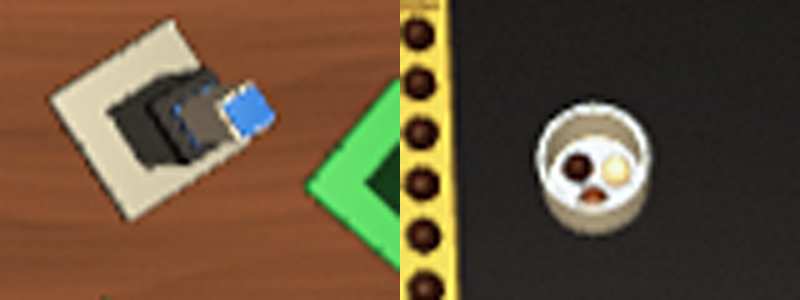

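The crop shows the grey stand with the blue-capped handle at crop (248,110), so this is the thermometer, distinct from the empty green posts. The white cup holds three pralines at crop (593,165).

```bash
cat >> h.py <<'E'
N=np.array([0.20748,0.0112,0.97817])
def tool(z,yaw):  # z: tool axis; yaw: world direction of closing line, deg
    z=np.array(z,float);z/=np.linalg.norm(z);y=np.array([np.cos(np.radians(yaw)),np.sin(np.radians(yaw)),0]);y-=z*(y@z);y/=np.linalg.norm(y)
    return R.from_matrix(np.c_[np.cross(y,z),y,z])
def plan(pos,Rt,frm=None):
    p,Q=frm or tcp(); rv=(Q.inv()*Rt).as_rotvec(degrees=True); sh=Q.inv().apply(np.array(pos)-p)*100
    print("turn",rv.round(1).tolist(),"shift cm",sh.round(2).tolist())
CUP=np.array([0.5564,-0.0228,0.0839])
E
python3 - <<'E'
from h import *
c=cal("top");print(on_z(c,[[346,262],[417,215],[373,133]],.106).round(3))
# display corners in top at tray etc: tray edge right
print("tray edge",on_z(c,[[217,175]],.105))
plan(CUP+.12*N,tool(-N,93))
E
```

```text
[[ 0.318 -0.3    0.106]
 [ 0.444 -0.501  0.106]
 [ 0.674 -0.384  0.106]]
tray edge [[0.55930528 0.04989852 0.105     ]]
turn [2.6, 11.7, -25.9] shift cm [-54.37, -36.75, 2.97]
```

Emit:
carry_out(steps=[[[0.5, 2, -4], [-4, -2.7, 0.2], 30], [[1, 4, -8], [-9, -6, 0.5], 30], [[1.5, 6, -13], [-14, -9.5, 0.8], 30], [[2, 8, -18], [-19, -13, 1.1], 30], [[2.6, 11.7, -22], [-24, -16.3, 1.3], 30], [[2.6, 11.7, -25.9], [-29, -19.7, 1.6], 30], [[2.6, 11.7, -25.9], [-34, -23, 1.9], 30], [[2.6, 11.7, -25.9], [-39, -26.4, 2.1], 30]])

```text
clock: 1.1
tcp_pos: [0.4812, 0.1324, 0.2098]
orientation: [-0.104, -0.026, 0.994, -0.002]
wrist_force: [0.9, -0.2, -0.3]
finger_gap: 0.0756
grip_force: 0.0
```

Run:
```python
from h import *
plan(CUP+.12*N,tool(-N,93))
s=env.get_state();print(np.round(s["joint_pos"],2),s["clock"])
```

```text
turn [0.1, 0.1, 0.0] shift cm [-9.16, -15.89, -1.1]
[0.1  0.35 0.02 1.45 0.01 0.05] 1.1
```

Emit:
carry_out(steps=[[[0, 0, 0], [-2.5, -4.5, -0.3], 30], [[0, 0, 0], [-5, -9, -0.6], 30], [[0, 0, 0], [-7.5, -13, -0.9], 30], [[0, 0, 0], [-9.1, -15.8, -1.1], 30], [[0, 0, 0], [-9.1, -15.8, -1.1], 30], [[0, 0, 0], [-9.1, -15.8, -1.1], 30], [[0, 0, 0], [-9.1, -15.8, -1.1], 30], [[0, 0, 0], [-9.1, -15.8, -1.1], 30]])

```text
clock: 2.1
tcp_pos: [0.5796, -0.0178, 0.2024]
orientation: [-0.103, -0.027, 0.994, -0.002]
wrist_force: [-0.2, 1.0, 0.0]
finger_gap: 0.075
grip_force: 0.0
```

Run:
```python
from h import *
plan(CUP+.005*N,tool(-N,93))
c=cal("wrist");p,d=env.read_camera("wrist");P=cloud(c,d)
Q=P.reshape(-1,3);h=(Q-CUP)@N;r=np.linalg.norm((Q-CUP)-h[:,None]*N,axis=1)
k=(h>.046)&(h<.054)&(r<.05);T=Q[k]
e1=np.cross([0,1,0],N);e1/=np.linalg.norm(e1);e2=np.cross(N,e1)
t=np.c_[(T-CUP)@e1,(T-CUP)@e2]*1000
print(k.sum(),cv2.minEnclosingCircle(t.astype('f4')),np.median(h[k]),np.median(h[(r>.045)&(r<.06)]))
cv2.imwrite("pics/w1.png",p[:,:,::-1])
```

```text
turn [0.1, 0.1, 0.1] shift cm [-0.14, -0.4, 11.58]
1095 ((-1.5974886417388916, -1.499402403831482), 29.95857048034668) 0.04922865579315486 0.18210527204393406
```

View pics/w1.png

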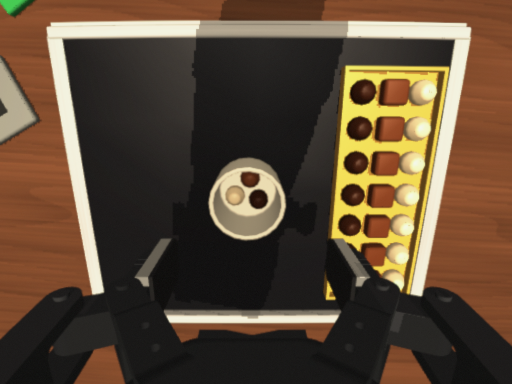

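Wrist view: cup at (247,203) with all three pralines, centred between the fingertips (155,260) and (340,255); tray edge clear at column 335. Going down and gripping.

Emit:
carry_out(steps=[[[0, 0, 0], [0, -0.3, 3], 30], [[0, 0, 0], [0, -0.5, 6], 30], [[0, 0, 0], [0, -0.5, 8.5], 30], [[0, 0, 0], [0, -0.5, 10.5], 30], [[0, 0, 0], [0, -0.5, 11.5], 30], [[0, 0, 0], [0, -0.5, 11.5], 30], [[0, 0, 0], [0, -0.5, 11.5], 60], [[0, 0, 0], [0, -0.5, 11.5], 75]], force=30)

```text
clock: 3.15
tcp_pos: [0.5574, -0.0244, 0.0905]
orientation: [-0.102, -0.026, 0.994, -0.002]
wrist_force: [0.6, 1.6, 2.0]
finger_gap: 0.0605
grip_force: 1.0
```

Emit:
carry_out(steps=[[[0, 0, 0], [0, 0, 0], 110], [[0, 0, 0], [0, 0, 0], 140], [[0, 0, 0], [0, 0, 0], 140], [[0, 0, 0], [0, 0, 0], 140], [[0, 0, 0], [0, 0, -0.3], 140], [[0, 0, 0], [0, 0, -0.8], 140], [[0, 0, 0], [0, 0, -1.5], 140], [[0, 0, 0], [0, 0, -2], 140]])

```text
clock: 4.15
tcp_pos: [0.5609, -0.0247, 0.1095]
orientation: [-0.103, -0.026, 0.994, -0.002]
wrist_force: [-0.7, -0.0, -0.9]
finger_gap: 0.0583
grip_force: 32.6
```

Run:
```python
from h import *
s=env.get_state();print(s["tcp_pos"],s["finger_gap"],s["grip_force"])
p,d=env.read_camera("wrist");cv2.imwrite("pics/w2.png",p[:,:,::-1])
plan([.4615,.3625,.10],tool([0,0,-1],93))
```

```text
[ 0.56094296 -0.02469777  0.10952309] 0.05831084954909651 32.55253435811028
turn [0.1, -11.8, 0.0] shift cm [7.55, 39.19, 2.67]
```

View pics/w2.png

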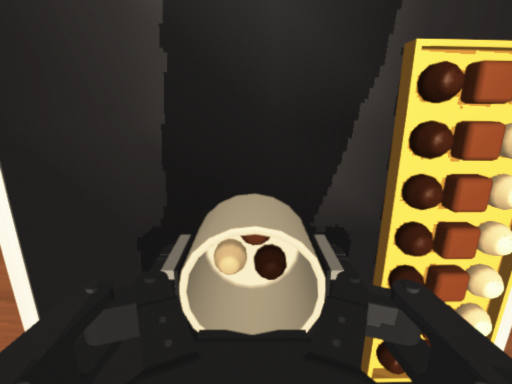

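Wrist view: cup held between the pads at rim (253,280), pralines inside. Now lift and straighten.

Run:
```python
from h import *
D=tool([0,0,-1],93)
plan([.555,-.0247,.18],D)
f=(np.array([.555,-.0247,.18]),D)
plan([.4615,.3625,.18],D,f)
```

```text
turn [0.1, -11.8, 0.0] shift cm [2.05, 0.05, -6.71]
turn [0.0, 0.0, 0.0] shift cm [7.31, 39.16, 0.0]
```

Emit:
carry_out(steps=[[[0, 0, 0], [0.3, 0, -1], 140], [[0, -1.5, 0], [0.7, 0, -2.5], 140], [[0, -3.5, 0], [1.1, 0, -4], 140], [[0, -6, 0], [1.6, 0, -5.5], 140], [[0, -8.5, 0], [2, 0, -6.4], 140], [[0, -10.5, 0], [2.05, 0, -6.7], 140], [[0, -11.8, 0], [2.05, 0, -6.7], 140], [[0, -11.8, 0], [2.05, 0, -6.7], 140]])

```text
clock: 5.2
tcp_pos: [0.5538, -0.025, 0.1788]
orientation: [-0.001, -0.026, 1.0, 0.001]
wrist_force: [0.4, 0.9, -1.6]
finger_gap: 0.0584
grip_force: 32.7
```

Emit:
carry_out(steps=[[[0, 0, 0], [0.2, 1, 0], 140], [[0, 0, 0], [0.5, 3, 0], 140], [[0, 0, 0], [1, 6, 0], 140], [[0, 0, 0], [1.6, 9.5, 0], 140], [[0, 0, 0], [2.4, 13, 0], 140], [[0, 0, 0], [3, 16.5, 0], 140], [[0, 0, 0], [3.7, 20, 0], 140], [[0, 0, 0], [4.4, 23.5, 0], 140]])

```text
clock: 6.2
tcp_pos: [0.4969, 0.2097, 0.179]
orientation: [-0.001, -0.027, 1.0, 0.001]
wrist_force: [-0.1, -0.3, -2.3]
finger_gap: 0.0581
grip_force: 32.7
```

Emit:
carry_out(steps=[[[0, 0, 0], [0.7, 3.5, 0], 140], [[0, 0, 0], [1.3, 7, 0], 140], [[0, 0, 0], [2, 10.5, 0], 140], [[0, 0, 0], [2.5, 13.3, 0], 140], [[0, 0, 0], [2.8, 15, 0], 140], [[0, 0, 0], [2.9, 15.6, 0], 140], [[0, 0, 0], [2.9, 15.7, 0], 140], [[0, 0, 0], [2.9, 15.7, 0], 140]])

```text
clock: 7.2
tcp_pos: [0.4611, 0.3619, 0.1796]
orientation: [-0.001, -0.026, 1.0, 0.001]
wrist_force: [0.3, 0.3, -2.3]
finger_gap: 0.0586
grip_force: 32.8
```

Run:
```python
from h import *
D=tool([0,0,-1],93)
plan([.4615,.3625,.0195],D)
print(env.get_state()["grip_force"],env.get_state()["finger_gap"])
```

```text
turn [0.1, -0.1, -0.0] shift cm [-0.07, 0.04, 16.01]
32.77562445087824 0.05863287269740455
```

Emit:
carry_out(steps=[[[0, 0, 0], [0, 0, 1], 140], [[0, 0, 0], [0, 0, 4], 140], [[0, 0, 0], [0, 0, 7.5], 140], [[0, 0, 0], [0, 0, 11], 140], [[0, 0, 0], [0, 0, 13.5], 140], [[0, 0, 0], [0, 0, 15], 140], [[0, 0, 0], [0, 0, 15.6], 140], [[0, 0, 0], [0, 0, 15.9], 140]])

```text
clock: 8.2
tcp_pos: [0.4612, 0.363, 0.021]
orientation: [-0.0, -0.026, 1.0, 0.001]
wrist_force: [0.2, -0.2, -2.3]
finger_gap: 0.0585
grip_force: 32.8
```

Emit:
carry_out(steps=[[[0, 0, 0], [0, 0, 0.05], 140], [[0, 0, 0], [0, 0, 0.1], 140], [[0, 0, 0], [0, 0, 0.1], 140], [[0, 0, 0], [0, 0, 0.1], 140], [[0, 0, 0], [0, 0, 0.1], 140], [[0, 0, 0], [0, 0, 0.1], 140], [[0, 0, 0], [0, 0, 0.1], 140], [[0, 0, 0], [0, 0, 0.1], 140]])

```text
clock: 9.2
tcp_pos: [0.4608, 0.363, 0.02]
orientation: [-0.0, -0.026, 1.0, 0.001]
wrist_force: [-1.7, 0.3, 3.3]
finger_gap: 0.0584
grip_force: 33.2
```

Contact (force went from -2.3 to +3.3 N). Release gently and rise straight up.

Emit:
carry_out(steps=[[[0, 0, 0], [0, 0, -0.05], 75], [[0, 0, 0], [0, 0, -0.05], 60], [[0, 0, 0], [0, 0, -0.05], 30], [[0, 0, 0], [0, 0, -0.05], 20], [[0, 0, 0], [0, 0, -0.05], 20], [[0, 0, 0], [0, 0, -0.05], 20], [[0, 0, 0], [0, 0, -0.05], 20], [[0, 0, 0], [0, 0, -0.05], 20]])

```text
clock: 10.2
tcp_pos: [0.4607, 0.3628, 0.0202]
orientation: [-0.001, -0.026, 1.0, 0.001]
wrist_force: [1.6, -0.4, 0.1]
finger_gap: 0.0788
grip_force: 0.0
```

Emit:
carry_out(steps=[[[0, 0, 0], [0, 0, -1], 20], [[0, 0, 0], [0, 0, -3], 20], [[0, 0, 0], [0, 0, -7], 20], [[0, 0, 0], [0, 0, -12], 20], [[0, 0, 0], [0, 0, -17], 20], [[0, 0, 0], [0, 0, -22], 20], [[0, 0, 0], [0, 0, -24], 20], [[0, 0, 0], [0, 0, -24], 20]])

```text
clock: 11.2
tcp_pos: [0.4619, 0.363, 0.2629]
orientation: [0.001, -0.026, 1.0, 0.002]
wrist_force: [0.3, 0.2, -0.7]
finger_gap: 0.0786
grip_force: 0.0
```

Run:
```python
from h import *
D=tool([0,0,-1],32)
c=cal("top");p,d=env.read_camera("top");c2=cal("scene");p2,d2=env.read_camera("scene")
def spot(c,p,z,b):
    h=cv2.cvtColor(p,cv2.COLOR_RGB2HSV);m=np.zeros(p.shape[:2],'u1');x0,x1,y0,y1=b
    m[y0:y1,x0:x1]=((h[:,:,0]>20)&(h[:,:,0]<40)&(h[:,:,1]>80)&(h[:,:,2]>100))[y0:y1,x0:x1]
    ct=max(cv2.findContours(m,0,1)[0],key=cv2.contourArea);e=cv2.fitEllipse(ct);r=rays(c,[e[0]])[0]
    w=np.array([-.21211,-.01145,.20206]);t=(w[:2]@c[2][:2]+w[2]-c[2][2])/(r[2]-w[:2]@r[:2]);return e,c[2]+r*t
print(spot(c,p,0,(222,290,150,205)));print(spot(c2,p2,0,(235,285,190,235)))
i=np.vstack([cv2.resize(p[130:230,80:280],None,fx=3,fy=3),cv2.resize(p2[150:230,220:420],None,fx=3,fy=3)])
cv2.imwrite("pics/a.png",i[:,:,::-1])
print(env.get_state()["joint_pos"]);plan([.4797,-.3403,.26],D)
```

```text
(((245.73294067382812, 174.97145080566406), (10.20722484588623, 10.67292594909668), 166.96707153320312), array([ 0.56109424, -0.02859425,  0.08337371]))
(((259.49798583984375, 214.07095336914062), (10.326204299926758, 11.456914901733398), 99.35781860351562), array([ 0.55846186, -0.02732212,  0.08391749]))
[0.52827651 0.33068129 0.13939315 1.38049456 0.00219185 0.47555304]
turn [0.0, -0.1, 61.0] shift cm [1.81, -70.26, -0.14]
```

View pics/a.png

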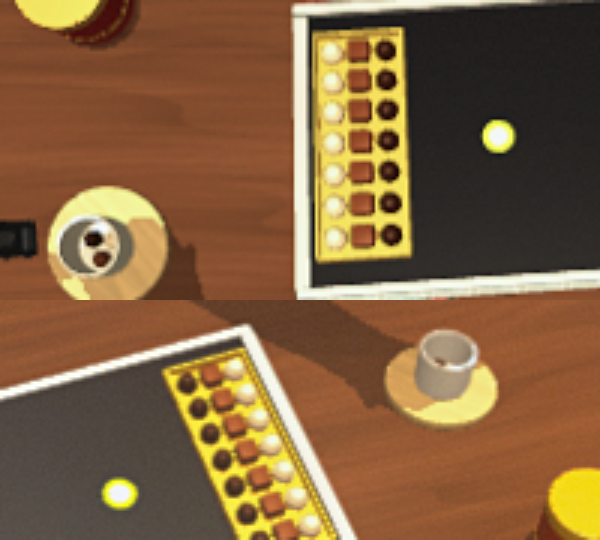

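Top crop: cup stands on the board at crop (97,245), and the spot is exposed at (498,136). Scene crop: cup upright at (447,365), spot at (120,493). Now to the thermometer.

Emit:
carry_out(steps=[[[0, 0, 0], [0.1, -3, 0], 60], [[0, 0, 5], [0.2, -8, 0], 60], [[0, 0, 10], [0.3, -13, 0], 60], [[0, 0, 15], [0.5, -18, 0], 60], [[0, 0, 20], [0.6, -23, 0], 60], [[0, 0, 25], [0.7, -28, 0], 60], [[0, 0, 30], [0.9, -33, 0], 60], [[0, 0, 35], [1, -38, 0], 60]])

```text
clock: 12.3
tcp_pos: [0.4698, -0.0189, 0.2577]
orientation: [-0.002, 0.277, 0.961, 0.001]
wrist_force: [1.1, 0.2, -0.0]
finger_gap: 0.0657
grip_force: 0.0
```

Run:
```python
from h import *
plan([.4797,-.3403,.26],tool([0,0,-1],32))
```

```text
turn [-0.1, -0.3, 25.9] shift cm [-17.93, -26.69, -0.31]
```

Emit:
carry_out(steps=[[[0, 0, 5], [-3, -4.5, 0], 40], [[0, 0, 10], [-6, -9, 0], 40], [[0, 0, 15], [-9, -13.5, 0], 40], [[0, 0, 20], [-12, -18, 0], 40], [[0, 0, 25], [-15, -22.5, 0], 40], [[0, -0.2, 25.9], [-17, -25.5, -0.2], 40], [[0, -0.2, 25.9], [-17.8, -26.6, -0.3], 40], [[0, -0.2, 25.9], [-17.8, -26.6, -0.3], 40]])

```text
clock: 13.3
tcp_pos: [0.4807, -0.3373, 0.2605]
orientation: [-0.001, 0.484, 0.875, 0.0]
wrist_force: [0.0, 1.7, 0.3]
finger_gap: 0.0722
grip_force: 0.0
```

Run:
```python
from h import *
c=cal("wrist");p,d=env.read_camera("wrist");P=cloud(c,d);Q=P.reshape(-1,3)
k=(abs(Q[:,2]-.186)<.005)&(np.linalg.norm(Q[:,:2]-[.48,-.34],axis=1)<.03)
print(cv2.minAreaRect(Q[k][:,:2].astype('f4')*1000),k.sum(),np.median(Q[k][:,2]))
k=(abs(Q[:,2]-.106)<.004)&(np.linalg.norm(Q[:,:2]-[.48,-.34],axis=1)<.04)
print(cv2.minAreaRect(Q[k][:,:2].astype('f4')*1000),k.sum())
plan([.4797,-.3403,.126],tool([0,0,-1],32));print(env.get_state()["joint_pos"].round(2) if hasattr(env.get_state()["joint_pos"],"round") else "")
cv2.imwrite("pics/w3.png",p[:,:,::-1])
```

```text
((477.3932189941406, -341.0091552734375), (22.71129035949707, 21.504030227661133), 31.94434356689453) 760 0.18645144303737435
((477.88897705078125, -341.8262634277344), (40.12188720703125, 40.1134033203125), 32.46620559692383) 635
turn [0.0, -0.1, 0.1] shift cm [-0.29, -0.3, 13.49]
[-0.75  0.33  0.14  1.38  0.    0.26]
```

View pics/w3.png

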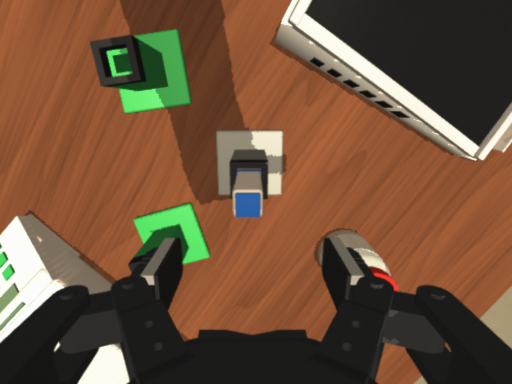

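Wrist view: the blue cap at (248,203) on the grey stand, midway between the fingers (160,265) and (338,265); green posts at (120,60) and (160,250), jar at (360,260).

Emit:
carry_out(steps=[[[0, 0, 0], [-0.25, -0.4, 2], 40], [[0, 0, 0], [-0.25, -0.4, 5], 40], [[0, 0, 0], [-0.25, -0.4, 8], 40], [[0, 0, 0], [-0.25, -0.4, 11], 40], [[0, 0, 0], [-0.25, -0.4, 13], 40], [[0, 0, 0], [-0.25, -0.4, 13.6], 40], [[0, 0, 0], [-0.25, -0.4, 13.6], 80], [[0, 0, 0], [-0.25, -0.4, 13.6], 120]], force=40)

```text
clock: 14.35
tcp_pos: [0.4799, -0.3419, 0.1272]
orientation: [0.002, 0.484, 0.875, -0.0]
wrist_force: [-0.3, 0.6, -0.4]
finger_gap: 0.0453
grip_force: 0.0
```

Emit:
carry_out(steps=[[[0, 0, 0], [0, 0, 0], 160], [[0, 0, 0], [0, 0, 0], 180], [[0, 0, 0], [0, 0, 0], 200], [[0, 0, 0], [0, 0, 0], 220], [[0, 0, 0], [0, 0, 0], 220], [[0, 0, 0], [0, 0, 0], 220], [[0, 0, 0], [0, 0, 0], 220], [[0, 0, 0], [0, 0, 0], 220]])

```text
clock: 15.35
tcp_pos: [0.4795, -0.3421, 0.1265]
orientation: [0.001, 0.484, 0.875, -0.0]
wrist_force: [0.2, 0.8, 5.7]
finger_gap: 0.0235
grip_force: 39.8
```

Emit:
carry_out(steps=[[[0, 0, 0], [0, 0, -0.3], 220], [[0, 0, 0], [0, 0, -1], 220], [[0, 0, 0], [0, 0, -2], 220], [[0, 0, 0], [0, 0, -4], 220], [[0, 0, 0], [0, 0, -6.5], 220], [[0, 0, 0], [0, 0, -9], 220], [[0, 0, 0], [0, 0, -12], 220], [[0, 0, 0], [0, 0, -14], 220]], force=60)

```text
clock: 16.35
tcp_pos: [0.4793, -0.3418, 0.2681]
orientation: [0.001, 0.484, 0.875, -0.0]
wrist_force: [0.6, -0.2, -2.0]
finger_gap: 0.0232
grip_force: 58.8
```

Emit:
carry_out(steps=[[[0, 0, 0], [0, 0, -0.5], 220], [[0, 0, 0], [0, 0, -0.5], 220], [[0, 0, 0], [0, 0, -0.5], 220], [[0, 0, 0], [0, 0, -0.5], 220], [[0, 0, 0], [0, 0, -0.5], 220], [[0, 0, 0], [0, 0, -0.5], 220], [[0, 0, 0], [0, 0, -0.5], 220], [[0, 0, 0], [0, 0, -0.5], 220]])

```text
clock: 17.35
tcp_pos: [0.4791, -0.3417, 0.271]
orientation: [0.001, 0.484, 0.875, -0.0]
wrist_force: [-0.6, -0.1, -1.7]
finger_gap: 0.0233
grip_force: 58.8
```

Run:
```python
from h import *
s=env.get_state();t,Q=tcp();print(t,s["grip_force"],s["finger_gap"],s["wrist_force"])
for n in("scene","top"):
    c=cal(n);p,d=env.read_camera(n);np.savez(n+"2.npz",p=p,d=d)
    K,D,o,M=c;q=(np.array([t-[0,0,.05]])-o)@M;uv=cv2.projectPoints(q*[1,-1,-1],np.zeros(3),np.zeros(3),K,D)[0][0,0];print(n,uv)
    u,v=uv.astype(int)
    if n=="scene":cr=cv2.resize(p[v-60:v+60,u-60:u+60],None,fx=5,fy=5,interpolation=2);print(u-60,v-60)
cv2.imwrite("pics/p1.png",cr[:,:,::-1])
SP=np.array([.5598,-.028,.0837]);plan(SP+N*.17,tool(-N,32))
```

```text
[ 0.47911794 -0.34172458  0.27098868] 58.77704322338104 0.023277339096483295 [-0.63801888 -0.05739009 -1.7140183 ]
scene [131.97832352 185.21598533]
71 125
top [374.4869277  201.67496078]
turn [10.5, 5.9, -0.4] shift cm [20.57, 26.6, 2.08]
```

View pics/p1.png

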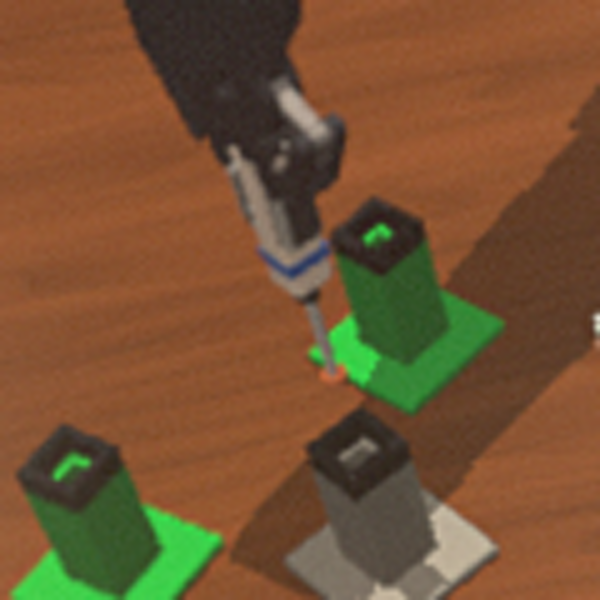

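Scene crop: thermometer hanging in the gripper, copper foot at crop (332,375), i.e. pixel (137.5,200), clear of the grey post.

```bash
cat >> h.py <<'E'
SP=np.array([.5598,-.028,.0837])
def foot(p,uv,r=14):
    h=cv2.cvtColor(p,cv2.COLOR_RGB2HSV);u,v=np.round(uv).astype(int);m=np.zeros(p.shape[:2],'u1');b=np.s_[v-r:v+r+1,u-r:u+r+1]
    m[b]=((h[...,0]<14)&(h[...,1]>115)&(h[...,2]>165))[b]
    n,l,s,c=cv2.connectedComponentsWithStats(m);i=1+s[1:,4].argmax();return c[i],s[i]
def proj(c,X):
    K,D,o,M=c;return cv2.projectPoints(((np.array(X)-o)@M*[1,-1,-1]).reshape(-1,1,3),np.zeros(3),np.zeros(3),K,D)[0][:,0]
E
python3 - <<'E'
from h import *
p=np.load("scene2.npz")["p"];c=cal("scene");f=foot(p,(137.5,200));print(f)
print(on_z(c,[f[0]],.161),"expected .4791 -.3417", proj(c,[[.4791,-.3417,.161]]))
E
```

```text
(array([137.11111111, 199.77777778]), array([135, 199,   5,   3,   9], dtype=int32))
[[ 0.47504861 -0.34093811  0.161     ]] expected .4791 -.3417 [[136.99736886 200.92353221]]
```

Emit:
carry_out(steps=[[[1, 0.5, 0], [2, 2.5, 0.2], 220], [[2.5, 1.5, 0], [5, 6.5, 0.5], 220], [[4, 2.3, 0], [8, 10.5, 0.8], 220], [[5.5, 3.2, 0], [11, 14.5, 1.1], 220], [[7, 4, -0.2], [14.2, 18.5, 1.4], 220], [[8.5, 5, -0.3], [17.5, 22.5, 1.7], 220], [[10, 5.7, -0.4], [19.7, 25.5, 2], 220], [[10.5, 5.9, -0.4], [20.6, 26.6, 2.1], 220]])

```text
clock: 18.45
tcp_pos: [0.5956, -0.0236, 0.249]
orientation: [-0.089, 0.477, 0.873, -0.056]
wrist_force: [-0.4, -0.6, -1.6]
finger_gap: 0.0234
grip_force: 59.1
```

Emit:
carry_out(steps=[[[0, 0, 0], [0, 0, 0], 220], [[0, 0, 0], [0, 0, 0], 220], [[0, 0, 0], [0, 0, 0], 220], [[0, 0, 0], [0, 0, 0], 220], [[0, 0, 0], [0, 0, 0.5], 220], [[0, 0, 0], [0, 0, 1.5], 220], [[0, 0, 0], [0, 0, 2.5], 220], [[0, 0, 0], [0, 0, 3], 220]])

```text
clock: 19.45
tcp_pos: [0.588, -0.026, 0.2193]
orientation: [-0.089, 0.478, 0.872, -0.056]
wrist_force: [1.1, 0.4, -0.8]
finger_gap: 0.023
grip_force: 59.1
```

Run:
```python
from h import *
s=env.get_state();t,Q=tcp();z=Q.apply([0,0,1]);print(t,z@-N,s["wrist_force"])
plan(SP+N*.1125,tool(-N,32))
c=cal("scene");p,d=env.read_camera("scene");e=t+z*.110;uv=proj(c,[e,SP]);print("expected foot,spot px",uv)
try: print(foot(p,uv[0],12))
except Exception as x: print(x)
u,v=uv[1].astype(int);cv2.imwrite("pics/p2.png",cv2.resize(p[v-60:v+30,u-45:u+45],None,fx=6,fy=6,interpolation=2)[:,:,::-1]);print(u-45,v-60)
```

```text
[ 0.58795737 -0.02603522  0.21926853] 0.9999935441144931 [ 1.05303166  0.3635369  -0.80763126]
turn [-0.1, -0.0, -0.0] shift cm [-0.07, 0.03, 2.6]
expected foot,spot px [[260.10958094 209.20336193]
 [259.40824374 214.5295652 ]]
(array([260.08333333, 208.08333333]), array([258, 207,   5,   3,  12], dtype=int32))
214 154
```

View pics/p2.png

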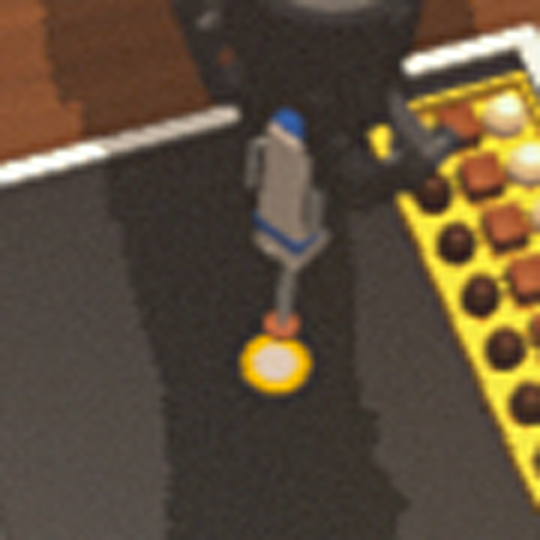

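Scene crop: foot at crop (281,325) just above the spot at (276,362), lined up with it. Closing in by feel.

Emit:
carry_out(steps=[[[0, 0, 0], [-0.05, 0, 0.5], 220], [[0, 0, 0], [-0.05, 0, 1], 220], [[0, 0, 0], [-0.05, 0, 1.5], 220], [[0, 0, 0], [-0.05, 0, 1.9], 220], [[0, 0, 0], [-0.05, 0, 2.2], 220], [[0, 0, 0], [-0.05, 0, 2.4], 220], [[0, 0, 0], [-0.05, 0, 2.4], 220], [[0, 0, 0], [-0.05, 0, 2.4], 220]])

```text
clock: 20.5
tcp_pos: [0.584, -0.0269, 0.1971]
orientation: [-0.088, 0.478, 0.872, -0.055]
wrist_force: [-0.2, -0.9, -1.2]
finger_gap: 0.0231
grip_force: 59.1
```

Run:
```python
from h import *
s=env.get_state();t,Q=tcp();z=Q.apply([0,0,1]);print(t,s["wrist_force"])
plan(SP+N*.1125,tool(-N,32))
c=cal("scene");p,d=env.read_camera("scene")
F=[env.get_state()["wrist_force"]@N]
e=t+z*.110;uv=proj(c,[e,SP]);print("exp foot,spot px",uv,F)
try: print(foot(p,uv[0],9))
except Exception as x: print(x)
u,v=uv[1].astype(int);cv2.imwrite("pics/p3.png",cv2.resize(p[v-30:v+20,u-25:u+25],None,fx=10,fy=10,interpolation=2)[:,:,::-1])
```

```text
[ 0.58402981 -0.02689874  0.19708953] [-0.19921299 -0.9380614  -1.18303709]
turn [0.0, 0.0, -0.0] shift cm [0.03, -0.0, 0.35]
exp foot,spot px [[259.47769302 213.57398481]
 [259.40824374 214.5295652 ]] [np.float64(-1.9883418015329128)]
(array([259.625, 212.25 ]), array([258, 211,   4,   3,   8], dtype=int32))
```

View pics/p3.png

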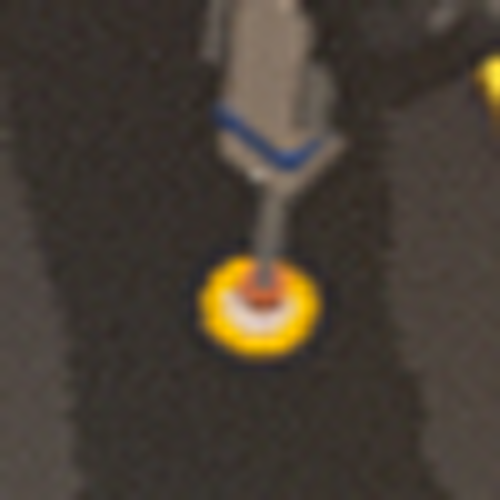

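Scene crop: foot at (263,285) over the sticker centred at (262,305); about 2 mm uphill after allowing for the remaining height. Correcting downhill while pressing in small steps.

Emit:
carry_out(steps=[[[0, 0, 0], [-0.04, 0.07, 0.1], 220], [[0, 0, 0], [-0.08, 0.13, 0.2], 220], [[0, 0, 0], [-0.08, 0.13, 0.3], 220], [[0, 0, 0], [-0.08, 0.13, 0.35], 220], [[0, 0, 0], [-0.08, 0.13, 0.4], 220], [[0, 0, 0], [-0.08, 0.13, 0.4], 220], [[0, 0, 0], [-0.08, 0.13, 0.4], 220], [[0, 0, 0], [-0.08, 0.13, 0.4], 220]])

```text
clock: 21.55
tcp_pos: [0.5846, -0.0269, 0.1927]
orientation: [-0.089, 0.478, 0.872, -0.055]
wrist_force: [-0.4, 0.3, -1.0]
finger_gap: 0.0237
grip_force: 59.1
```

Emit:
carry_out(steps=[[[0, 0, 0], [0, 0, 0.05], 220], [[0, 0, 0], [0, 0, 0.1], 220], [[0, 0, 0], [0, 0, 0.15], 220], [[0, 0, 0], [0, 0, 0.2], 220], [[0, 0, 0], [0, 0, 0.2], 220], [[0, 0, 0], [0, 0, 0.2], 220], [[0, 0, 0], [0, 0, 0.2], 220], [[0, 0, 0], [0, 0, 0.2], 220]])

```text
clock: 22.55
tcp_pos: [0.5842, -0.0269, 0.1908]
orientation: [-0.089, 0.478, 0.872, -0.055]
wrist_force: [0.4, -0.6, 1.3]
finger_gap: 0.0232
grip_force: 59.1
```

Run:
```python
from h import *
c=cal("scene");F=[]
for i in range(10):
    p,d=env.read_camera("scene");F.append(env.get_state()["wrist_force"]@N)
F=np.array(F);print("F",F.mean(),F.std())
t,Q=tcp();z=Q.apply([0,0,1]);pl=SP@N
print("TCP height over plate",(t@N-pl)*1000,"lateral",((t-SP)-((t-SP)@N)*N)*1000,"cos",z@-N)
u,v=proj(c,[SP])[0].astype(int);cv2.imwrite("pics/p4.png",cv2.resize(p[v-30:v+20,u-25:u+25],None,fx=10,fy=10,interpolation=2)[:,:,::-1])
```

```text
F 0.19574726924466174 0.6319831068795128
TCP height over plate 109.79895302456252 lateral [ 1.62763107 -0.19884532 -0.34183135] cos 0.9999948705668481
```

View pics/p4.png

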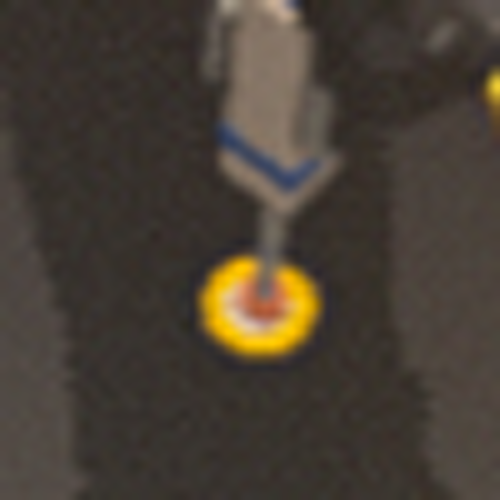

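Scene crop: foot at (263,298), wholly inside the sticker (centre (262,305)). Net force ~1.8 N means about 2 mm of travel; press 3 mm more to mid-travel.

Emit:
carry_out(steps=[[[0, 0, 0], [0, 0, 0.1], 220], [[0, 0, 0], [0, 0, 0.15], 220], [[0, 0, 0], [0, 0, 0.2], 220], [[0, 0, 0], [0, 0, 0.25], 220], [[0, 0, 0], [0, 0, 0.3], 220], [[0, 0, 0], [0, 0, 0.3], 220], [[0, 0, 0], [0, 0, 0.3], 220], [[0, 0, 0], [0, 0, 0.3], 220]])

```text
clock: 24.05
tcp_pos: [0.5836, -0.027, 0.1879]
orientation: [-0.089, 0.478, 0.872, -0.055]
wrist_force: [0.2, -0.2, 1.9]
finger_gap: 0.0234
grip_force: 59.3
```

Run:
```python
from h import *
F=[]
for i in range(12):
    p,d=env.read_camera("top");F.append(env.get_state()["wrist_force"]@N)
F=np.array(F);print("F",F.mean(),F.std())
t,Q=tcp();z=Q.apply([0,0,1])
print("h",((t-SP)@N)*1000,"lateral",((t-SP)-((t-SP)@N)*N)*1000,"cos",z@-N,env.get_state()["grip_force"])
c=cal("top");P=cloud(c,d).reshape(-1,3);k=(abs(P[:,2]-.062)<.004)&(np.linalg.norm(P[:,:2]-[.4615,.3625],axis=1)<.06)
print("cup rim",cv2.minEnclosingCircle(P[k][:,:2].astype('f4')*1000),k.sum())
```

```text
F 2.0673791302978763 0.4705866047721932
h 106.81477230914332 lateral [ 1.60673385 -0.1598084  -0.3378765 ] cos 0.9999948697958431 59.302940368652344
cup rim ((462.506103515625, 361.93829345703125), 30.732542037963867) 97
```

```bash
python3 -c "
from workcell import env
print(env.hand_in())"
```

```text
the job is handed in; nothing more can be done
None
```

The job is handed in; no verdict came back. The cup of pralines stands on the board about 1 mm off centre, and the thermometer is held square to the plate with its foot on the check spot, pushed in about 5 of 10 mm (estimated from the force, about 3.7 N).

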